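# Free the aluminium blank from the packed stock rack and load the router fixture

### The job

The desktop router needs its next workpiece. The aluminium blank lies tightly packed in the stock rack: push it endwise, sliding it along the rack board until about half of it or more stands clear of the pack and there is room for the fingers, then pick it up and lay it flat inside the yellow frame of the fixture plate, lengthwise and roughly squared up with the frame. Leave the other two blanks where they are in the rack.

Things in the scene. Friction and masses are not known exactly. Their poses are not given: they have to be found in the camera images.
- aluminium_blank_center (a point): Centre (half-way up) of the bare silver-grey aluminium blank, a solid bar 100 long (its x) x 44 wide (its y) x 36 high (z) mm, about 0.4 kg. It lies flat in a row of three equal blanks (aluminium, black, red, in any order), long sides together with gaps under 2 mm, end faces level within 12 mm, both ends of the row open. z is up.
- black_blank_center (a point): Centre of the black plastic blank, a solid bar 100 long (its x) x 44 wide (its y) x 36 high (z) mm; a bystander in the same row. The row lies at the middle of a fixed plywood rack board 300 long (the blanks' x) x 160 wide x 6 mm thick, on the bench; the bare board reaches about 100 mm beyond the row at each end, and blanks slide on it.
- red_blank_center (a point): Centre of the red plastic blank, a solid bar 100 long (its x) x 44 wide (its y) x 36 high (z) mm; a bystander in the same row. Along each long side of the row a blue fixed wall, 90 long x 10 thick and 26 mm high above the board, hugs the outer blank.
- frame_center (a point): Centre of the bare floor inside the yellow locating frame, on the top face (10 mm above the bench) of the dark steel fixture plate, 220 x 150 x 10 mm, fixed to the bench. The frame is a rectangle of strips 8 mm wide that rise 8 mm above the plate, clear inside 136 (along x) x 80 (along y) mm. Axes: x along the frame's long side, y across, z up.
Things that resemble listed ones, but are neither listed nor needed, are in the scene too. Of the things shaped like the part that bears aluminium_blank_center, the aluminium one is meant.

How it is judged:
By the outcome, as a careful person would: the job done as asked, in the order asked, and still so for the second after the job is handed in, with the robot touching nothing.
It also fails if it takes over 45 s, if anything falls off the work surface, if the arm or the gripper's body presses on something with over 40 N, if the wrist force passes 120 N, or if a joint passes its speed limit or range.

### The arm

A 6-joint arm with a two-finger parallel gripper is mounted at the origin on the work surface. World frame = base frame: x ahead of the robot, y to its left, z up, the work surface at z = 0. Lengths are in m, angles in rad, forces in N, time in s.
With the tool pointing down it reaches from about 0.375 to 0.975 m from the base axis. Payload 3.8 kg.
Tool frame: the origin (TCP) lies on the centre line of the jaws, within the pads' length; the fingertips stand 25 mm ahead of it and the grasp point (between the pads) lies 6 mm ahead of it; z points along the fingers, y is the line along which they close (so a half turn about z gives the same grasp; the last joint's range is limited). The gripper opens to 85 mm and grips with 20 to 120 N. Pads are 22 mm wide; open, the fingers measure 114 mm over their backs; the gripper's body (76 mm by 85 mm) begins 54 mm behind the grasp point. The pads swing forward as they close: fully open they stand 13 mm farther back than shut.
Start: joints at [1.184, 0.264, 1.604, -0, 1.274, -0.037], TCP at [0.231, 0.634, 0.256] pointing down, gripper open.
Joint ranges: [-2.63, 2.63], [-0.94, 2.18], [0.31, 2.57], [-1.31, 4.45], [0, 2.66], [-2.55, 2.55]. Speed limits (rad/s): [2.57, 2.57, 3.14, 3.14, 3.14, 3.14].

### API

Orientations are given as [roll, pitch, yaw] about the fixed x, y, z axes, in that order (R = Rz(yaw) Ry(pitch) Rx(roll)).
In Python, from rig import robot gives the robot as it stands. The module is installed in compiled form; this text tells all that it offers.
- The arm moves only by the tool drive_tool, never from a script. Its argument "moves" is a list of rows, each a list of 7 numbers: the closure, from 0 (fully open) to 1 (shut), then the shift along the world's x, y, z in cm, then the turn, a rotation vector about the world's x, y, z in rad. A call has 1 to 12 rows; each row is the pose to reach, as a shift and turn from the pose commanded when the call began; what a row does not reach only later rows make up. A row lasts 1/10 s, in which the tool goes at most 50 mm and 8.59 degrees, less where a joint would pass 70% of its speed; a pose out of reach is approached as far as the arm can. A call with a gripper value outside its range is refused whole. The fingers move at their own pace and stop on an object; "grip_force" is the grip in N (left out, the last holds). Time passes only in rows, so rows that repeat a pose let the fingers close. It gives the time, the measured TCP pose, the force, the opening and the grip force at its end, in the units of the state.
- robot.read_state(): the state, without advancing time (a new reading comes with each control period).
- robot.get_image(name): name is "side" or "top"; returns a dict with "color" (420x560x3 uint8, red, green, blue), "fx", "fy", "cx", "cy" (pixels), "T" (4x4, takes a point from camera to world coordinates). Camera axes: x right, y down, z forward; pixel columns grow to the right and rows downward; lengths in m; the calibration is good to about 2 mm. A picture is of the moment at which its call begins. There is no depth.
- robot.job_done(): hands the job in; it is judged then, once.
The state is a dict: "time_s": time; "q": joint angles; "qd": joint speeds; "effort": joint torques, N m; "tcp_pos": TCP position; "tcp_rot": TCP orientation; "force": force on the tool from outside, world axes, zero at the start; "ft_torque": the same for the moment, N m; "finger_gap": opening from 0.0 (shut) to 1.0 (fully open); "finger_force": force on a finger pad.
Only numpy, scipy, OpenCV 4.12 (cv2) and the standard library are available. Lean on these libraries where they do the work, as an engineer would, in place of code of your own. Each camera call takes 0.05 s, during which the arm holds its last target. There are 200 camera calls.

## Working session

There is one attempt and no reset: what is moved stays moved. The work goes in short steps, Python scripts to look and compute and a tool call to move; the robot and the scene stay as the last step left them, time stands still between calls to the robot, and variables do not carry over. Pictures are saved under pics/ and viewed, at most 10 in all, crops included, and the job is handed in when it is done.

Besides the shell and the picture viewer there is one more tool, called after ">>>" as name(argument=value, ...), one argument or row to a line, values as JSON. drive_tool: Moves the arm, as the interface text tells. Its arguments: {"type":"object","properties":{"moves":{"type":"array"},"grip_force":{"type":"number"}},"required":["moves"]}

```bash
mkdir -p pics; cat > h.py <<'E'
import numpy as np, cv2
from rig import robot
def grab(n,f):
    im=robot.get_image(n); cv2.imwrite(f,im["color"][:,:,::-1]); return im
def ray(im,u,v,z):
    T=np.array(im["T"]); d=T[:3,:3]@np.array([(u-im["cx"])/im["fx"],(v-im["cy"])/im["fy"],1]); o=T[:3,3]
    return o+d*(z-o[2])/d[2]
def proj(im,p):
    T=np.array(im["T"]); c=T[:3,:3].T@(np.array(p)-T[:3,3]); return im["fx"]*c[0]/c[2]+im["cx"],im["fy"]*c[1]/c[2]+im["cy"]
E
python3 - <<'E'
from h import *
a=grab("top","pics/t0.png");b=grab("side","pics/s0.png")
for i in(a,b):print(np.round(i["T"],3).tolist(),i["fx"],i["cx"],i["cy"])
print(robot.read_state())
E
```

```text
[[-0.023, -0.994, 0.106, 0.401], [-1.0, 0.025, 0.011, -0.08], [-0.014, -0.106, -0.994, 0.864], [0.0, 0.0, 0.0, 1.0]] 425.65413395165365 282.30129626845974 204.61774368641804
[[0.989, -0.111, 0.098, 0.409], [-0.149, -0.736, 0.661, -0.655], [-0.001, -0.668, -0.744, 0.697], [0.0, 0.0, 0.0, 1.0]] 409.41084090954945 283.3649819957975 205.73701878536815
{'time_s': 0.1, 'q': array([ 1.18406339e+00,  2.64689391e-01,  1.60526632e+00,  6.23484607e-06,
        1.27372893e+00, -3.68998394e-02]), 'qd': array([-0.0016027 , -0.00267048, -0.00254332,  0.00062424, -0.00079726,
        0.00037947]), 'effort': array([-3.64312164e-04, -5.16711867e+01, -3.68587196e+01, -6.71195971e-05,
        6.24297943e-03, -7.77966670e-05]), 'tcp_pos': array([0.23111159, 0.63352981, 0.2550631 ]), 'tcp_rot': array([-3.13950232e+00, -8.31299669e-05,  2.79175764e+00]), 'force': array([0.41793465, 0.66434582, 0.0506691 ]), 'ft_torque': array([ 0.0091808 , -0.03230606, -0.01648477]), 'finger_force': 0.0, 'finger_gap': 1.0008870830574461}
```

View pics/t0.png

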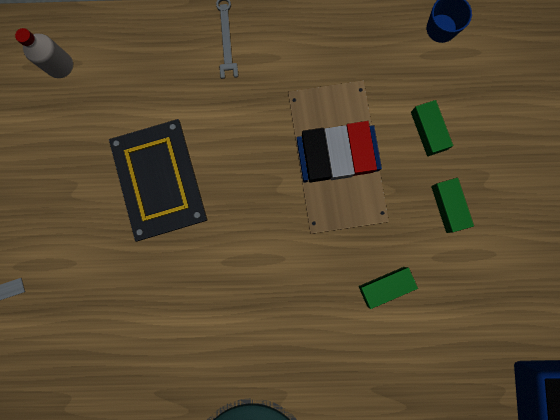

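View pics/s0.png

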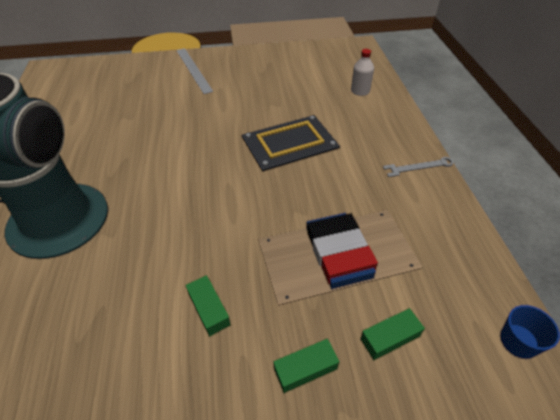

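Candidates for the silver-grey bar are the middle blank of the row (top 339,152; side 340,244), the spanner (top 228,40), and the grey strip at the left (top 10,290; side 195,72). The middle blank fits because it lies between the black and red blanks in the rack. The frame is at top (156,179). I'll measure both and confirm with one crop.

```bash
cat > m.py <<'E'
from h import *
def mask(im,name):
    c=im["color"]; h=cv2.cvtColor(c,cv2.COLOR_RGB2HSV); H,S,V=[h[:,:,i].astype(int) for i in range(3)]
    if name=="alu": return (S<50)&(V>125)
    if name=="red": return ((H<6)|(H>174))&(S>150)&(V>120)
    if name=="yel": return (H>18)&(H<32)&(S>150)&(V>110)
    if name=="black": return (V<45)&(S<120)
def rect(im,name,roi,z):
    m=mask(im,name).astype(np.uint8); r=np.zeros_like(m); u0,v0,u1,v1=roi; r[v0:v1,u0:u1]=m[v0:v1,u0:u1]
    cs,_=cv2.findContours(r,cv2.RETR_EXTERNAL,cv2.CHAIN_APPROX_NONE); c=max(cs,key=cv2.contourArea)
    P=np.array([ray(im,u,v,z)[:2] for u,v in c[:,0]])*1000
    R=cv2.minAreaRect(P.astype(np.float32)); b=cv2.boxPoints(R)
    e=[b[1]-b[0],b[2]-b[1]]; l=max(e,key=np.linalg.norm); l=l if l[0]>0 else -l
    return np.round(R[0],1),np.round(R[1],1),round(float(np.degrees(np.arctan2(l[1],l[0]))),1)
E
python3 - <<'E'
from m import *
a=robot.get_image("top");b=robot.get_image("side")
for n in("alu","red","black"):
    print(n,rect(a,n,(300,115,385,190),.042),rect(b,n,(300,205,385,290),.042))
print("yel",rect(a,"yel",(105,115,210,245),.018),rect(b,"yel",(240,110,345,170),.018))
k=a["color"][110:200,280:400,::-1];k2=b["color"][205:295,290:410,::-1]
cv2.imwrite("pics/c0.png",cv2.resize(np.hstack([k,k2]),None,fx=3.3,fy=3.3,interpolation=cv2.INTER_CUBIC))
E
```

```text
alu (array([ 565.2, -187.3]), array([43. , 40.5]), 7.4) (array([ 593.5, -186. ]), array([99.4, 43.3]), 7.5)
red (array([ 594. , -229.1]), array([85. , 40.6]), 7.3) (array([ 601.1, -230.3]), array([97.6, 40.8]), 7.4)
black (array([ 587.7, -158.4]), array([105.9,  85.7]), 7.6) (array([ 584.1, -146. ]), array([104.9,  50.6]), 10.5)
yel (array([551.4, 184.9]), array([150.6,  94.7]), 15.2) (array([550.8, 181.5]), array([152.1,  97.9]), 15.3)
```

View pics/c0.png

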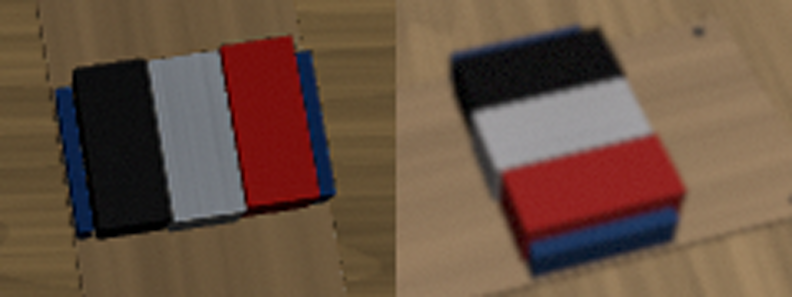

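The crop confirms it: the silver bar sits between black and red, centred at about (0.5935, -0.1865) with yaw 7.5°. The frame centre is about (0.551, 0.183) with yaw 15.2°. I'll push outward from the near end with the fingers shut.

>>> drive_tool(
  moves=[
    [1,27,-38,0,0,0,0.48],
    [1,27,-38,0,0,0,0.48],
    [1,27,-38,0,0,0,0.48],
    [1,27,-38,0,0,0,0.48],
    [1,27,-38,0,0,0,0.48],
    [1,27,-38,0,0,0,0.48],
    [1,27,-38,0,0,0,0.48],
    [1,27,-38,0,0,0,0.48],
    [1,28,-60,0,0,0,0.48],
    [1,28,-60,0,0,0,0.48],
    [1,28,-60,0,0,0,0.48],
    [1,28,-60,0,0,0,0.48],
  ],
)

```text
time_s: 1.4
tcp_pos: [0.4973, 0.1102, 0.2563]
tcp_rot: [-3.142, 0.0, -3.011]
force: [1.4, 0.8, -0.2]
finger_gap: 0.001
finger_force: 0.0
```

>>> drive_tool(
  moves=[
    [1,1.5,-29,-10,0,0,0],
    [1,1.5,-29,-10,0,0,0],
    [1,1.5,-29,-10,0,0,0],
    [1,1.5,-29,-10,0,0,0],
    [1,1.5,-29,-10,0,0,0],
    [1,1.5,-29,-10,0,0,0],
    [1,1.5,-29,-10,0,0,0],
    [1,1.5,-29,-10,0,0,0],
    [1,1.5,-29,-10,0,0,0],
    [1,1.5,-29,-10,0,0,0],
  ],
)

```text
time_s: 2.4
tcp_pos: [0.5128, -0.1765, 0.157]
tcp_rot: [-3.141, 0.001, -3.01]
force: [-0.5, 0.7, 1.0]
finger_gap: -0.002
finger_force: 0.0
```

```bash
python3 - <<'E'
from m import *
s=robot.read_state();print(s["time_s"],s["tcp_pos"],s["tcp_rot"])
t=np.radians(7.5);a=np.array([np.cos(t),np.sin(t)])
st=np.array([.5935,-.1865])-.077*a
print("shift cm",100*(st-s["tcp_pos"][:2]))
grab("top","pics/t1.png")
b=grab("side","pics/s1.png")
E
```

```text
2.4 [ 0.51283403 -0.17645944  0.15698652] [-3.14149535e+00  9.70275410e-04 -3.00971538e+00]
shift cm [ 0.43247172 -2.00910721]
```

View pics/s1.png

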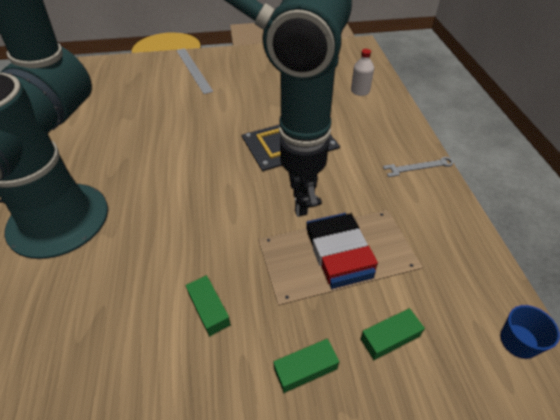

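The gripper is above the near end of the board (fingertips at about 303,210 in the side view) and the row is untouched. Next I shift to the start point and go down.

>>> drive_tool(
  moves=[
    [1,0.3,-2,-3,0,0,0],
    [1,0.3,-2,-6,0,0,0],
    [1,0.3,-2,-9,0,0,0],
    [1,0.3,-2,-10.9,0,0,0],
    [1,0.3,-2,-10.9,0,0,0],
    [1,0.3,-2,-10.9,0,0,0],
  ],
)

```text
time_s: 3.1
tcp_pos: [0.5157, -0.1971, 0.0477]
tcp_rot: [3.142, 0.0, -3.01]
force: [0.9, -1.0, 0.7]
finger_gap: -0.002
finger_force: 0.0
```

>>> drive_tool(
  moves=[
    [1,0.8,0.1,0,0,0,0],
    [1,1.5,0.2,0,0,0,0],
    [1,2.2,0.29,0,0,0,0],
    [1,3.0,0.4,0,0,0,0],
    [1,3.8,0.5,0,0,0,0],
    [1,4.6,0.6,0,0,0,0],
    [1,5.4,0.71,0,0,0,0],
    [1,6.2,0.82,0,0,0,0],
    [1,7.0,0.92,0,0,0,0],
    [1,7.8,1.03,0,0,0,0],
    [1,8.5,1.12,0,0,0,0],
    [1,8.5,1.12,0,0,0,0],
  ],
)

```text
time_s: 4.3
tcp_pos: [0.6022, -0.1865, 0.0474]
tcp_rot: [-3.141, 0.002, -3.011]
force: [0.8, -0.7, 0.5]
finger_gap: -0.0
finger_force: 0.0
```

```bash
python3 - <<'E'
from m import *
b=grab("side","pics/s2.png")
a=grab("top","pics/t2.png")
for n in("alu","red"): print(n,rect(b,n,(290,190,430,290),.042))
k=a["color"][60:210,250:420,::-1];k2=b["color"][150:300,270:440,::-1]
cv2.imwrite("pics/c2.png",cv2.resize(np.hstack([k,k2]),None,fx=2.3,fy=2.3,interpolation=cv2.INTER_CUBIC))
E
```

```text
alu (array([ 677.2, -174.8]), array([70. , 46.7]), 7.6)
red (array([ 600.5, -229.5]), array([98.6, 43.6]), 7.4)
```

View pics/c2.png

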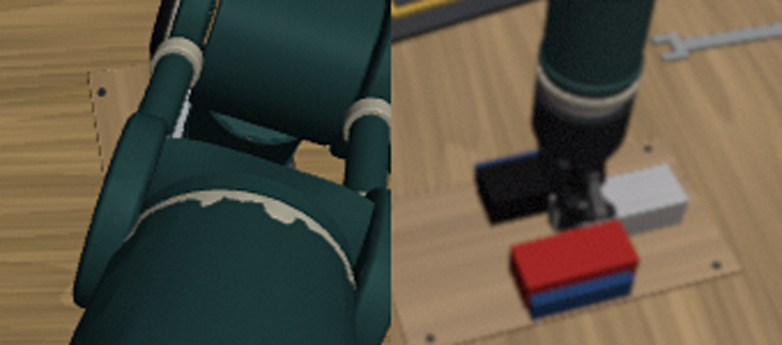

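The blank now has about 70 mm clear of the pack (far end at about 684,190 in the crop), and red and black stay in place. Next: back off, lift, open, and move above the free part.

>>> drive_tool(
  moves=[
    [1,-0.8,-0.1,0,0,0,0],
    [1,-0.8,-0.1,4,0,0,0],
    [1,-0.8,-0.1,8,0,0,0],
    [0.5,3,0.5,10,0,0,0],
    [0,7.3,1.1,10,0,0,0],
    [0,7.3,1.1,10,0,0,0],
    [0,7.3,1.1,10,0,0,0],
    [0,7.3,1.1,10,0,0,0],
  ],
)

```text
time_s: 5.2
tcp_pos: [0.6716, -0.1755, 0.1462]
tcp_rot: [3.141, -0.003, -3.012]
force: [-1.2, 1.0, 0.2]
finger_gap: 0.843
finger_force: 0.0
```

```bash
python3 - <<'E'
from m import *
s=robot.read_state();print(s["tcp_pos"],s["finger_gap"])
b=grab("side","pics/s3.png")
for n in("alu","red"): print(n,rect(b,n,(290,190,430,290),.042))
k2=b["color"][130:300,250:450,::-1]
cv2.imwrite("pics/c3.png",cv2.resize(k2,None,fx=3,fy=3,interpolation=cv2.INTER_CUBIC))
E
```

```text
[ 0.67157832 -0.17551623  0.14615425] 0.8430612294369116
alu (array([ 662.2, -176.2]), array([100.4,  46.6]), 6.8)
red (array([ 600.5, -229.7]), array([98.6, 43.1]), 7.4)
```

View pics/c3.png

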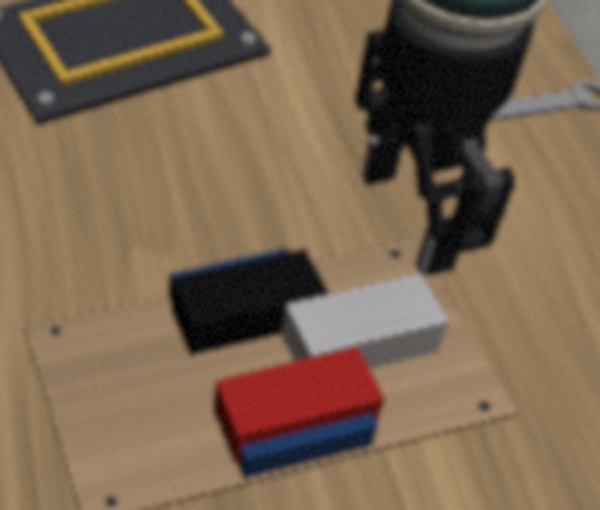

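The blank is straight, centred at (0.662, -0.1765), with both long sides free around x=0.675. Going down to grasp.

>>> drive_tool(
  moves=[
    [0,0.1,0,-3.5,0,0,0],
    [0,0.1,0,-7,0,0,0],
    [0,0.1,0,-9.5,0,0,0],
    [0,0.1,0,-10.4,0,0,0],
    [0,0.1,0,-10.4,0,0,0],
    [1,0.1,0,-10.4,0,0,0],
    [1,0.1,0,-10.4,0,0,0],
    [1,0.1,0,-10.4,0,0,0],
    [1,0.1,0,-10.4,0,0,0],
    [1,0.1,0,-10.4,0,0,0],
    [1,0.1,0,-10.4,0,0,0],
  ],
  grip_force=70,
)

```text
time_s: 6.35
tcp_pos: [0.6761, -0.1759, 0.0459]
tcp_rot: [-3.14, 0.004, -3.012]
force: [0.3, 0.6, 6.0]
finger_gap: 0.496
finger_force: 74.9
```

>>> drive_tool(
  moves=[
    [1,0,0,2,0,0,0],
    [1,0,0,5,0,0,0],
    [1,0,0,8,0,0,0],
    [1,-1,3,10,0,0,0],
    [1,-3,7,10,0,0,0.05],
    [1,-4,11,10,0,0,0.1],
    [1,-5,15,10,0,0,0.135],
    [1,-6,19,10,0,0,0.135],
    [1,-7,23,10,0,0,0.135],
    [1,-8,27,10,0,0,0.135],
    [1,-9.5,31,10,0,0,0.135],
    [1,-11.2,35,10,0,0,0.135],
  ],
)

```text
time_s: 7.55
tcp_pos: [0.5613, 0.1758, 0.1428]
tcp_rot: [-3.141, -0.001, -2.876]
force: [0.7, -0.1, -3.5]
finger_gap: 0.498
finger_force: 73.8
```

>>> drive_tool(
  moves=[
    [1,0,0.6,0,0,0,0],
    [1,0,1.2,0,0,0,0],
    [1,0,1.2,0,0,0,0],
    [1,0,1.2,0,0,0,0],
    [1,0,1.2,0,0,0,0],
  ],
)

```text
time_s: 8.05
tcp_pos: [0.5629, 0.1852, 0.1432]
tcp_rot: [-3.141, -0.0, -2.878]
force: [-0.0, 0.5, -4.3]
finger_gap: 0.503
finger_force: 73.8
```

```bash
python3 - <<'E'
from m import *
s=robot.read_state();print(s["time_s"],s["tcp_pos"],s["tcp_rot"],s["finger_gap"],s["finger_force"],s["force"])
b=grab("side","pics/s4.png")
zt=.042+s["tcp_pos"][2]-.0459
print(rect(b,"alu",(230,60,370,170),zt),"red",rect(b,"red",(290,190,430,290),.042))
k2=b["color"][40:180,220:400,::-1]
cv2.imwrite("pics/c4.png",cv2.resize(k2,None,fx=3.5,fy=3.5,interpolation=cv2.INTER_CUBIC))
E
```

```text
8.05 [0.56287186 0.18516757 0.14318562] [-3.14122315e+00 -1.26972965e-04 -2.87799127e+00] 0.5030960454001528 73.76245737075806 [-0.02549611  0.46011721 -4.29941566]
(array([533.4, 176.5]), array([65.9, 44.7]), 13.7) red (array([ 601., -230.]), array([97.7, 42.1]), 6.9)
```

View pics/c4.png

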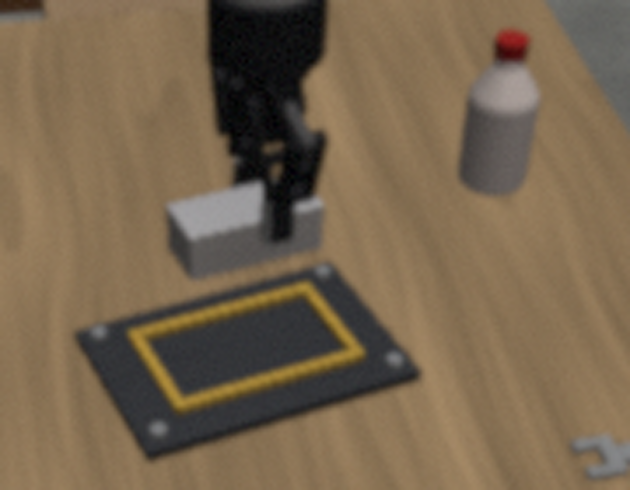

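The blank is held level, squared with the frame and centred about 1–2 mm from the frame centre. Its shadow-free image is above the plate (frame corners at about 130,330 to 360,350 in the crop). Lowering.

>>> drive_tool(
  moves=[
    [1,0.1,0.1,-3,0,0,0],
    [1,0.1,0.1,-6,0,0,0],
    [1,0.1,0.1,-8,0,0,0],
    [1,0.1,0.1,-8.6,0,0,0],
    [1,0.1,0.1,-8.9,0,0,0],
    [1,0.1,0.1,-9.1,0,0,0],
    [1,0.1,0.1,-9.1,0,0,0],
  ],
)

```text
time_s: 8.8
tcp_pos: [0.5645, 0.1875, 0.0535]
tcp_rot: [3.142, 0.002, -2.877]
force: [-0.2, -0.4, -3.8]
finger_gap: 0.493
finger_force: 73.6
```

>>> drive_tool(
  moves=[
    [1,0,0,-0.15,0,0,0],
    [1,0,0,-0.3,0,0,0],
    [1,0,0,-0.3,0,0,0],
  ],
)

```text
time_s: 9.1
tcp_pos: [0.5638, 0.1876, 0.0498]
tcp_rot: [-3.142, 0.001, -2.876]
force: [1.2, -0.2, -2.1]
finger_gap: 0.5
finger_force: 73.8
```

>>> drive_tool(
  moves=[
    [1,0,0,-0.1,0,0,0],
    [1,0,0,-0.1,0,0,0],
    [0.45,0,0,-0.1,0,0,0],
    [0.35,0,0,-0.1,0,0,0],
    [0.3,0,0,-0.1,0,0,0],
    [0.3,0,0,-0.1,0,0,0],
    [0.3,0,0,2,0,0,0],
    [0.3,0,0,5,0,0,0],
    [0.2,0,0,9,0,0,0],
    [0.2,0,0,13,0,0,0],
    [0.2,-8,0,15,0,0,0],
    [0.2,-8,0,15,0,0,0],
  ],
)

```text
time_s: 10.3
tcp_pos: [0.4831, 0.1877, 0.2015]
tcp_rot: [3.141, 0.003, -2.877]
force: [0.6, 0.0, -0.4]
finger_gap: 0.801
finger_force: 0.0
```

```bash
python3 - <<'E'
from m import *
s=robot.read_state();print(s["time_s"],s["tcp_pos"],s["finger_gap"],s["force"])
b=grab("side","pics/s5.png");a=grab("top","pics/t5.png")
print(rect(b,"alu",(230,90,370,170),.046),"red",rect(b,"red",(290,190,430,290),.042))
k=a["color"][70:250,90:400,::-1];k2=b["color"][90:270,220:390,::-1]
cv2.imwrite("pics/c5.png",cv2.resize(np.hstack([k,k2]),None,fx=1.65,fy=1.65,interpolation=cv2.INTER_CUBIC))
E
```

```text
10.3 [0.48311592 0.18765815 0.20151148] 0.8007642287031354 [ 6.02373773e-01  4.39639670e-04 -4.27306922e-01]
(array([550.4, 182.6]), array([98.6, 43.6]), 15.0) red (array([ 601.1, -230. ]), array([97.4, 42.1]), 6.9)
```

View pics/c5.png

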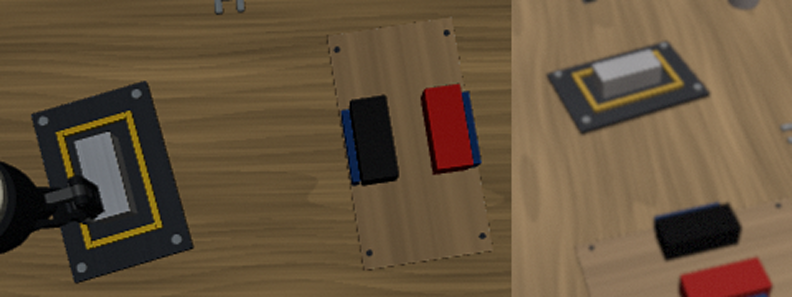

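The blank lies flat inside the frame at (550.4, 182.6) mm with yaw 15.0°, against the frame's (551, 183) and 15.2°. Black and red are still in place in the rack, and the gripper is clear.

```bash
python3 -c "
from rig import robot
print(robot.job_done())"
```

```text
the job is handed in; nothing more can be done
None
```

The aluminium blank was pushed about 70 mm clear of the pack, picked up and laid flat inside the yellow frame, centred to about 1 mm and squared to within about 0.5°; the black and red blanks are still in the rack, and the job was handed in at about 10 s.

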